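Find the loaded sensor by its weight and present it to the antenna

ROBOT

A 7-joint arm with a two-finger parallel gripper is mounted at the origin on the work surface. World frame = base frame: x ahead of the robot, y to its left, z up, the work surface at z = 0. Lengths are in m, angles in rad, forces in N, time in s.
With the tool pointing down it reaches from about 0.4 to 0.875 m from the base axis. Payload 19.3 kg.
Tool frame: the origin (TCP) lies at the very end of the fingers, on their centre line; the grasp point (between the pads) lies 19 mm behind it; z points along the fingers, y is the line along which they close (so a half turn about z gives the same grasp; the last joint's range is limited). The gripper opens to 85 mm and grips with 20 to 120 N. Pads are 22 mm wide; open, the fingers measure 114 mm over their backs; the gripper's body (76 mm by 85 mm) begins 54 mm behind the grasp point. The pads swing forward as they close: fully open they stand 13 mm farther back than shut.
Start: joints at [1.108, 0.521, -0.036, 1.599, 0.021, 1.021, -0.113], TCP at [0.239, -0.577, 0.231] pointing down, gripper open.
Joint ranges: [-2.91, 2.91], [-0.3, 2.13], [-1.5, 1.42], [0.17, 2.43], [-1.26, 4.41], [0.16, 1.93], [-2.52, 2.52]. Speed limits (rad/s): [1.89, 1.89, 2.39, 2.39, 3.01, 3.01, 3.01].

INTERFACE

Orientations are given as [roll, pitch, yaw] about the fixed x, y, z axes, in that order (R = Rz(yaw) Ry(pitch) Rx(roll)).
In Python, from workcell import monitor, optics, job_done gives the robot as it stands.
- The arm moves only by the shell command python3 -m handwheel 'ROWS' [FORCE]. ROWS is JSON, a list of rows, each an object of numbers: "dx", "dy", "dz": the shift along the tool's x, y, z in cm; "wx", "wy", "wz": the turn, a rotation vector about the tool's x, y, z in rad; "claw": the opening in per cent of the stroke, from 0 (shut) to 100 (fully open). A call has 1 to 8 rows; each row shifts and turns the commanded pose from where the row before left it, along the tool's axes as they then stand; what a row does not reach is not made up. A row lasts 1/8 s, in which the tool goes at most 62.5 mm and 10.7 degrees, less where a joint would pass 70% of its speed; a pose out of reach is approached as far as the arm can. A call with a gripper value outside its range is refused whole. The fingers move at their own pace and stop on an object; FORCE is the grip in N (left out, the last holds). Time passes only in rows, so rows that do not move let the fingers close. It gives the time, the measured TCP pose, the force, the opening and the grip force at its end, in the units of the state.
- monitor.observe(): the state, without advancing time (a new reading comes with each control period).
- optics.grab_frame(name): name is "side" or "top"; returns a dict with "frame" (420x560x3 uint8, blue, green, red), "fovy" (degrees; the focal length in pixels is half the picture's height over the tangent of half this angle, whatever the lens; pixels are square), "cx", "cy" (the principal point, pixels), "k1" (the pictures are not rectified: a ray, as slopes to the right and down, at radius r is drawn at 1 + k1 r^2 times it, then the intrinsics apply), "R" (3x3) and "t" (3): a world point X has camera coordinates R X + t. Camera axes: x right, y down, z forward; pixel columns grow to the right and rows downward; lengths in m; the calibration is good to about 2 mm. A picture is of the moment at which its call begins. There is no depth.
- job_done(): hands the job in; it is judged then, once.
Trained networks look in the newest picture that a camera, given by its name, has taken for a name from the list of things; names that differ only in an ending like _2 or _b are one class to them, and where a whole thing is asked for, a point or a joint stands for the part that bears it (a point fixed in the world has none). Each returns a list of dicts, best first, with "p" (0 to 1); they miss things now and then, are a little off and sometimes report something else, mostly with a low value. They report only what shows in the picture. A call takes as long as a camera call. They do not tell look-alikes from the thing itself.
- optics.masks_of(name, camera): "region" (420x560 bool, what is visible of it) and "rect" ([left, top, width, height] in pixels, round what is visible of it).
The state is a dict: "clock": time; "qpos": joint angles; "qd": joint speeds; "joint_efforts": joint torques, N m; "position": TCP position; "tool_rot": TCP orientation; "force": force on the tool from outside, world axes, zero at the start; "moment": the same for the moment, N m; "grip_width": finger opening in m; "finger_force": force on a finger pad.
Only numpy, scipy, OpenCV 4.12 (cv2) and the standard library are available. Lean on these libraries where they do the work, as an engineer would, in place of code of your own. Each camera call takes 0.05 s, during which the arm holds its last target. There are 200 camera calls.

TASK

First turn the reader's dial until its pointer (the white line on its grip bar) stands at the long, thick mark. Then lift the two look-alike test boxes in turn, a few centimetres, to feel which is heavier (that one has the sensor inside); the lighter goes back down on its own pad, upright, released and not dropped, and the heavier is held level over the middle of the round antenna, its underside about 5 cm above the antenna's top. Finish while still holding it there in the gripper, and leave everything else on the bench where it is.

Things in the scene. Friction and masses are not known exactly. Their poses are not given: they have to be found in the camera images.
- reader: grey instrument case fixed to the bench, 120 mm (its x) by 110 mm (its y) by 40 mm high, white top plate with a scale and the black dial in the middle. Origin at the centre of its underside, z up
- dial (a joint): angle of the dial, growing clockwise seen from above, 0 to 4.7. At value q the pointer looks along (-cos q, sin q) in the reader's x, y (at 0: its -x). The long thick mark is at 2.094 (120 degrees from 0); short thin ticks stand every 30 degrees from 0 to 270. It starts between 0.7 and 1.5, turns with light friction (0.03 N m) and stays where it is left
- dial_grip (a point): on the dial's axis, 77 mm above the bench, at the height to grip. The dial is a 48 mm disc (top 54 mm above the bench) with an upright grip bar 44 mm long, 14 mm wide, rising to 84 mm above the bench. The bar runs along the point's x and turns with it; the pointer is the white line on top of its -x half
- dial_mark (a point): middle of the long thick mark on the scale, 45 mm from the dial's axis, on top of the case
- unit_1: one of two look-alike die-cast boxes, grey with aluminium lid: 80 mm (x) by 50 (y) by 36 high, two 9 mm brass connectors 10 mm higher on the lid at x = -22 and 22 mm. Origin: centre of its underside, z up. Upright on its pad at any yaw. Loose, 0.15-0.45 kg; one is 100 g or more heavier, by chance either (cannot be seen). Grip across the 50 mm at mid height, 25 N is enough
- unit_2: one of two look-alike die-cast boxes, grey with aluminium lid: 80 mm (x) by 50 (y) by 36 high, two 9 mm brass connectors 10 mm higher on the lid at x = -22 and 22 mm. Origin: centre of its underside, z up. Upright on its pad at any yaw. Loose, 0.15-0.45 kg; one is 100 g or more heavier, by chance either (cannot be seen). Grip across the 50 mm at mid height, 25 N is enough
- pad_1: round black rubber pad fixed to the bench (pad_1 is on the robot's left, pad_2 on its right), 110 mm across, 4 mm thick, on which unit_1 stands at the start (box centred within 10 mm). Origin at the centre of its underside, on the bench
- pad_2: round black rubber pad fixed to the bench (pad_1 is on the robot's left, pad_2 on its right), 110 mm across, 4 mm thick, on which unit_2 stands at the start (box centred within 10 mm). Origin at the centre of its underside, on the bench
- antenna_top (a point): centre of the top of the antenna: a white disc fixed to the bench, 90 mm across, 20 mm high, with copper rings on top
- jar: small closed glass jar with steel cap, 42 mm across, 42 mm high; origin at the centre of its underside. Loose; leave it alone
- heatsink: finned dark metal load block, 40 x 36 x 26 mm; origin at the centre of its underside. Loose; leave it alone
- tape: ring of black tape lying flat, 70 mm outside, 19 mm high; origin at the centre of its underside. Loose; leave it alone
- wrench: small steel wrench lying flat, 140 mm along its x; origin at its middle. Loose; leave it alone
- driver: screwdriver with black handle lying down, 180 mm along its x; origin at its middle, on the bench. Loose; leave it alone
- mouse: black computer mouse, about 75 x 60 x 32 mm; origin on its underside. Loose; leave it alone
- sample_case: closed grey plastic sample case, 90 x 60 x 22 mm; origin at the centre of its underside. Loose; leave it alone
Mind the look-alikes: they are no part of the job. Leave any blue or red look-alike of the unit_1 alone. Leave any red look-alike of the unit_2 alone.

How it is judged:
By the outcome, as a careful person would: the job done as asked, in the order asked, and still so for the second after the job is handed in, while the arm keeps its last pose, push and grip.
It also fails if it takes over 72 s, if anything falls off the work surface, if the arm or the gripper's body presses on something with over 40 N, if the wrist force passes 120 N, or if a joint passes its speed limit or range.

## Working session

There is one attempt and no reset: what is moved stays moved. The work goes in short steps, Python scripts to look and compute and a shell command to move; the robot and the scene stay as the last step left them, time stands still between calls to the robot, and variables do not carry over. Pictures are saved under pics/ and viewed, at most 10 in all, crops included, and the job is handed in when it is done.

```bash
ls; mkdir -p pics
python3 - <<'E'
from workcell import monitor, optics
import cv2
for n in("top","side"):
    f=optics.grab_frame(n); cv2.imwrite(f"pics/{n}0.png",f["frame"]); print(n,{k:v for k,v in f.items() if k!="frame"})
s=monitor.observe();print(s)
E
```

```text
pics
top {'fovy': 51.32541071767355, 'cx': 274.4420477893192, 'cy': 206.75877767585655, 'k1': 0.001020420084255734, 'R': array([[-0.02121316, -0.99975347, -0.00655782],
       [-0.9955844 ,  0.02172372, -0.0913224 ],
       [ 0.09144235,  0.00459163, -0.99579979]]), 't': array([0.09737111, 0.52338931, 1.15526286])}
side {'fovy': 52.652328294348465, 'cx': 288.81490180856264, 'cy': 212.62442777439068, 'k1': -0.011382019732599367, 'R': array([[-0.77825625, -0.62784583,  0.01126165],
       [-0.41022629,  0.49476079, -0.76611106],
       [ 0.47542781, -0.60085054, -0.64260954]]), 't': array([0.42440778, 0.24057155, 0.84184398])}
{'clock': 0.1, 'qpos': array([ 1.10784171,  0.5219566 , -0.03630088,  1.59996002,  0.02119523,
        1.02110498, -0.11278693]), 'qd': array([-3.88595261e-04, -1.78082191e-03, -6.61871270e-04, -1.27627880e-03,
        2.54511140e-04,  9.82935794e-06, -7.05428383e-04]), 'joint_efforts': array([ 1.56476850e-03, -9.28495502e+01,  1.98253445e+00, -3.70535946e+01,
        1.79520511e-02,  5.27503202e-03,  1.20426617e-05]), 'position': array([ 0.23904503, -0.57714318,  0.23077899]), 'tool_rot': array([-3.14055175e+00,  8.28082158e-05,  3.92731406e-01]), 'force': array([-0.39477995,  0.27370761, -0.63382964]), 'moment': array([0.00633368, 0.04376878, 0.01336922]), 'finger_force': 0.0, 'grip_width': 0.08540556097037799}
```

View pics/top0.png

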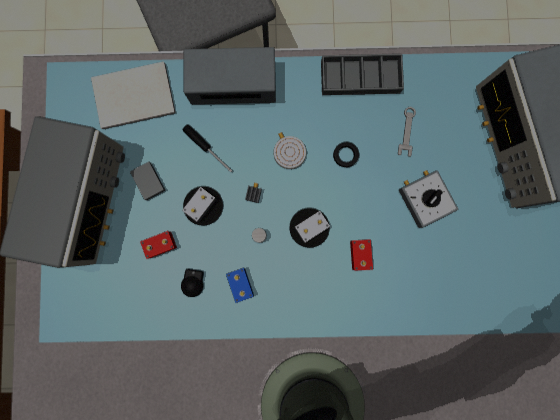

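View pics/side0.png

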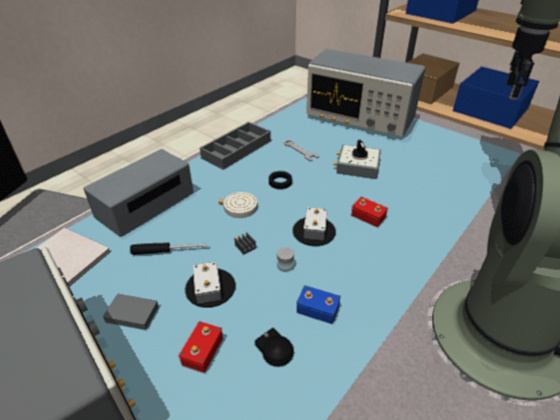

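The left unit is at about (200,204) and the right unit at (312,226), both grey on black pads. The look-alikes are two red boxes (158,245) and (362,255) and a blue one (240,285), all off the pads. The reader is at (430,198) and the antenna at (290,152). I'll confirm with an enlarged, rectified crop.

```bash
cat > h.py <<'E'
import numpy as np, cv2
from workcell import monitor, optics
def K(f):
    h=f["frame"].shape[0]; fl=h/2/np.tan(np.radians(f["fovy"]/2))
    return np.array([[fl,0,f["cx"]],[0,fl,f["cy"]],[0,0,1]]), np.array([f["k1"],0,0,0,0.])
def proj(f,X):
    k,d=K(f); return cv2.projectPoints(np.asarray(X,float).reshape(-1,1,3),cv2.Rodrigues(f["R"])[0],f["t"],k,d)[0][:,0]
def unproj(f,uv,z):
    k,d=K(f); p=cv2.undistortPoints(np.asarray(uv,float).reshape(-1,1,2),k,d)[:,0]
    r=np.c_[p,np.ones(len(p))]@f["R"]; c=-f["R"].T@f["t"]
    return c+r*((z-c[2])/r[:,2])[:,None]
def ortho(f,c,z,half=.08,n=300):
    # image up=+x, left=+y
    s=half*(1-2*(np.arange(n)+.5)/n); X,Y=np.meshgrid(c[0]+s,c[1]+s,indexing="ij")
    m=proj(f,np.c_[X.ravel(),Y.ravel(),np.full(n*n,z)]).astype(np.float32).reshape(n,n,2)
    return cv2.remap(f["frame"],m[...,0],m[...,1],cv2.INTER_CUBIC)
def px2w(p,c,half=.08,n=300):
    p=np.asarray(p,float); return np.c_[c[0]+half*(1-2*(p[:,1]+.5)/n),c[1]+half*(1-2*(p[:,0]+.5)/n)]
E
python3 - <<'E'
from h import *
f=optics.grab_frame("top"); s=optics.grab_frame("side")
for n in ["unit_1","reader","dial_grip","jar","heatsink"]:
    for d in optics.masks_of(n,"top"): print(n,round(d["p"],2),d["rect"])
g={"u1":((200,204),.04),"u2":((312,226),.04),"ant":((290,152),.02),"rd":((429,198),.04)}
tiles=[]
for k,(uv,z) in g.items():
    c=unproj(f,[uv],z)[0]; print(k,c); o=ortho(f,c,z)
    if k in("u1","u2"):
        m=(o.min(2)>115).astype(np.uint8); m=cv2.morphologyEx(m,cv2.MORPH_CLOSE,np.ones((25,25)))
        nn,l,st,ce=cv2.connectedComponentsWithStats(m); b=1+st[1:,4].argmax()
        r=cv2.minAreaRect(np.argwhere(l==b)[:,::-1].astype(np.float32))
        w=px2w(cv2.boxPoints(r),c); e=w[1]-w[0],w[2]-w[1]; e=max(e,key=np.linalg.norm)
        print(k,"centre",w.mean(0),"size",np.array(r[1])*.16/300,"yaw long",np.degrees(np.arctan2(e[1],e[0])))
        cv2.polylines(o,[cv2.boxPoints(r).astype(int)],True,(0,255,0),1)
    tiles.append(o)
    if k=="rd": tiles+= [ortho(f,c,.084,.04),ortho(s,c,.084,.04)]
while len(tiles)<6: tiles.append(tiles[0]*0)
im=np.vstack([np.hstack(tiles[:3]),np.hstack(tiles[3:6])]); cv2.imwrite("pics/tiles.png",cv2.resize(im,(800,533)))
E
```

```text
unit_1 0.88 [181.7, 189.6, 34.7, 32.4]
unit_1 0.87 [352.8, 240.5, 23.7, 32.1]
unit_1 0.76 [292.9, 207.5, 38.4, 34.5]
unit_1 0.69 [140.3, 229.7, 37.4, 30.1]
unit_1 0.64 [225.6, 270.4, 24.3, 31.0]
reader 0.95 [398.7, 166.2, 55.1, 63.2]
dial_grip 0.71 [421.8, 188.7, 19.8, 15.8]
dial_grip 0.42 [245.4, 185.2, 15.9, 15.1]
jar 0.65 [253.6, 229.0, 14.0, 15.1]
heatsink 0.64 [247.6, 181.7, 13.5, 22.4]
u1 [0.53563645 0.2843535  0.04      ]
u1 centre [0.52283645 0.2843535 ] size [0.13386667 0.15946667] yaw long -90.0
u2 [ 0.470549   -0.01241674  0.04      ]
u2 centre [ 0.46743105 -0.01947316] size [0.07795387 0.08830827] yaw long -56.30993906395203
ant [0.67542053 0.04030448 0.02      ]
rd [ 0.53834533 -0.32565468  0.04      ]
```

View pics/tiles.png

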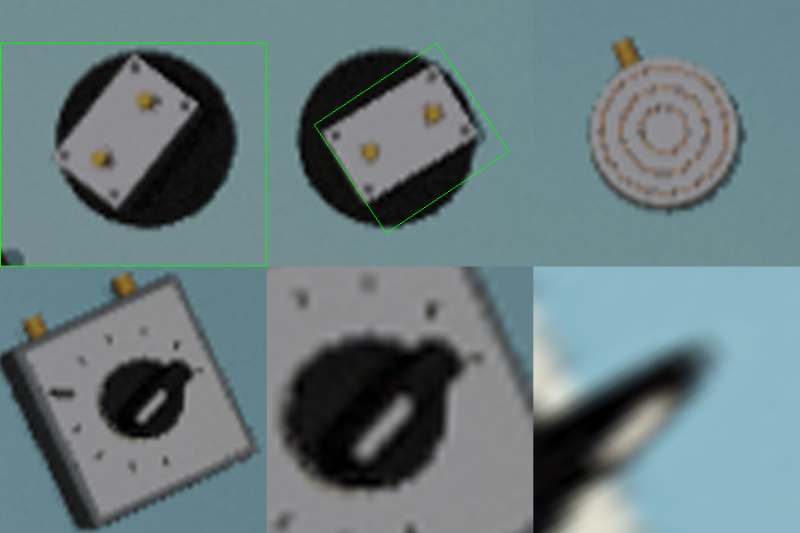

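Top row: the lids of both grey boxes on their black pads show cleanly, and my auto-fit (green) was wrong. The antenna is centred at about (665,134). Bottom row: the reader's long mark is at (62,393), with the dial pointer down-left at about (362,455) in the 2x tile. The two grey boxes on pads are the units, because the red and blue ones stand off the pads. Next I'll refit with a better threshold and compute the first move.

```bash
cat >> h.py <<'E'
def go(x,y,z,yaw):
    s=monitor.observe(); p=s["position"]; c=s["tool_rot"][2]; d=np.array([x,y,z])-p
    w=-(np.radians(yaw)-c); w=(w+np.pi)%(2*np.pi)-np.pi
    for n,a in(("before turn",c),("after turn",np.radians(yaw))):
        print(n,"dx %.2f dy %.2f dz %.2f cm"%(100*(d[0]*np.cos(a)+d[1]*np.sin(a)),100*(d[0]*np.sin(a)-d[1]*np.cos(a)),-100*d[2]))
    print("wz %.3f"%w,"t",s["clock"])
E
python3 - <<'E'
from h import *
f=optics.grab_frame("top")
for k,c,z,dims in (("u1",(.5367,.2885),.04,(.08,.05)),("u2",(.4701,-.013),.04,(.08,.05)),("rd",(.5385,-.3294),.04,(.12,.11)),("ant",(.675,.0413),.02,None)):
    o=ortho(f,c,z).astype(int); g=cv2.GaussianBlur((o[...,2]-0.6*o[...,0]).clip(0,255).astype(np.uint8),(0,0),1.5)
    t,m=cv2.threshold(g,0,1,cv2.THRESH_OTSU)
    m=cv2.morphologyEx(m,cv2.MORPH_OPEN,np.ones((25,25))) if dims is None else m
    cs=cv2.findContours(m,cv2.RETR_EXTERNAL,cv2.CHAIN_APPROX_NONE)[0]; cc=min((q for q in cs if cv2.contourArea(q)>5000),key=lambda q:np.linalg.norm(q.mean((0,1))-150))
    if dims is None: e=cv2.fitEllipse(cc); print(k,px2w([e[0]],c),np.array(e[1])*.16/300); continue
    mm=cv2.morphologyEx(cv2.drawContours(np.zeros_like(m),[cc],-1,1,-1),cv2.MORPH_OPEN,np.ones((31,31)) if k=="rd" else np.ones((15,15)))
    cc=cv2.findContours(mm,cv2.RETR_EXTERNAL,cv2.CHAIN_APPROX_NONE)[0][0]
    r=cv2.minAreaRect(cc); w=px2w(cv2.boxPoints(r),c); e=max((w[1]-w[0],w[2]-w[1]),key=np.linalg.norm)
    print(k,w.mean(0).round(4),np.array(r[1])*.16/300,np.degrees(np.arctan2(e[1],e[0]))%180)
go(.5385,-.3294,.16,137)
E
```

```text
u1 [0.5366 0.2894] [0.0493059  0.07947056] 141.8427676457158
u2 [ 0.4703 -0.0124] [0.04956139 0.07950338] 121.26373500666261
rd [ 0.5378 -0.3282] [0.11218514 0.10169842] 25.292030427832117
ant [[0.67666125 0.04216285]] [0.08746479 0.08919884]
before turn dx 37.14 dy -11.46 dz 7.13 cm
after turn dx -4.97 dy 38.55 dz 7.13 cm
wz -1.998 t 0.5
```

```bash
python3 -m handwheel '[{"dx":3.7,"dy":-1.15},{"dx":3.7,"dy":-1.15},{"dx":3.7,"dy":-1.15},{"dx":3.7,"dy":-1.15},{"dx":3.7,"dy":-1.15},{"dx":3.7,"dy":-1.15},{"dx":3.7,"dy":-1.15},{"dx":3.7,"dy":-1.15}]' 25
python3 -m handwheel '[{"dx":3.7,"dy":-1.15},{"dx":3.7,"dy":-1.15},{"wz":-0.16},{"wz":-0.16},{"wz":-0.16},{"wz":-0.16},{"wz":-0.16},{"wz":-0.16}]'
python3 -m handwheel '[{"wz":-0.16},{"wz":-0.16},{"wz":-0.16},{"wz":-0.16},{"wz":-0.16},{"wz":-0.16},{"wz":-0.08},{"dz":1}]'
python3 -c "
from h import *
go(.5378,-.3282,.12,137)"
```

```text
before turn dx 37.12 dy -11.59 dz 11.13 cm
after turn dx -4.84 dy 38.59 dz 11.13 cm
wz -1.998 t 0.5schema error: expected keys dx, dy, dz, wx, wy, wz, claw
schema error: expected keys dx, dy, dz, wx, wy, wz, claw
schema error: expected keys dx, dy, dz, wx, wy, wz, claw
```

```bash
python3 -m handwheel '[{"dx":3.7,"dy":-1.15,"dz":0,"wx":0,"wy":0,"wz":-0.1,"claw":100}]' 25
python3 -c "
from h import *
go(.5378,-.3282,.16,137)"
```

```text
clock: 0.62
position: [0.2671, -0.5538, 0.2312]
tool_rot: [3.141, 0.001, 0.49]
force: [1.2, -0.1, -0.4]
grip_width: 0.0855
finger_force: 0.0
before turn dx 34.51 dy -7.16 dz 7.12 cm
after turn dx -4.41 dy 34.96 dz 7.12 cm
wz -1.901 t 0.625
```

```bash
python3 -m handwheel '[{"dx":4.3,"dy":-0.9,"dz":0,"wx":0,"wy":0,"wz":0,"claw":100},{"dx":4.3,"dy":-0.9,"dz":0,"wx":0,"wy":0,"wz":0,"claw":100},{"dx":4.3,"dy":-0.9,"dz":0,"wx":0,"wy":0,"wz":0,"claw":100},{"dx":4.3,"dy":-0.9,"dz":0,"wx":0,"wy":0,"wz":0,"claw":100},{"dx":4.3,"dy":-0.9,"dz":0,"wx":0,"wy":0,"wz":0,"claw":100},{"dx":4.3,"dy":-0.9,"dz":0,"wx":0,"wy":0,"wz":0,"claw":100},{"dx":4.3,"dy":-0.9,"dz":0,"wx":0,"wy":0,"wz":0,"claw":100},{"dx":4.3,"dy":-0.9,"dz":0,"wx":0,"wy":0,"wz":0,"claw":100}]'
python3 -m handwheel '[{"dx":0,"dy":0,"dz":0,"wx":0,"wy":0,"wz":-0.16,"claw":100},{"dx":0,"dy":0,"dz":0,"wx":0,"wy":0,"wz":-0.16,"claw":100},{"dx":0,"dy":0,"dz":0,"wx":0,"wy":0,"wz":-0.16,"claw":100},{"dx":0,"dy":0,"dz":0,"wx":0,"wy":0,"wz":-0.16,"claw":100},{"dx":0,"dy":0,"dz":0,"wx":0,"wy":0,"wz":-0.16,"claw":100},{"dx":0,"dy":0,"dz":0,"wx":0,"wy":0,"wz":-0.16,"claw":100},{"dx":0,"dy":0,"dz":0,"wx":0,"wy":0,"wz":-0.16,"claw":100},{"dx":0,"dy":0,"dz":0,"wx":0,"wy":0,"wz":-0.16,"claw":100}]'
python3 -m handwheel '[{"dx":0,"dy":0,"dz":1,"wx":0,"wy":0,"wz":-0.16,"claw":100},{"dx":0,"dy":0,"dz":2,"wx":0,"wy":0,"wz":-0.16,"claw":60},{"dx":0,"dy":0,"dz":2,"wx":0,"wy":0,"wz":-0.16,"claw":60},{"dx":0,"dy":0,"dz":2,"wx":0,"wy":0,"wz":-0.14,"claw":60},{"dx":0,"dy":0,"dz":0,"wx":0,"wy":0,"wz":0,"claw":60}]'
python3 -c "
from h import *
go(.5378,-.3282,.06,137)
f=optics.grab_frame('side'); k=proj(f,[.5378,-.3282,.09])[0].astype(int); cv2.imwrite('pics/s1.png',cv2.resize(f['frame'][max(0,k[1]-80):k[1]+60,k[0]-90:k[0]+90],None,fx=4,fy=4))"
```

```text
clock: 1.62
position: [0.539, -0.3255, 0.2314]
tool_rot: [3.141, -0.0, 0.493]
force: [0.1, -0.3, -0.2]
grip_width: 0.0852
finger_force: 0.0
clock: 2.62
position: [0.538, -0.3265, 0.2313]
tool_rot: [3.142, 0.0, 1.778]
force: [0.3, 0.4, 0.3]
grip_width: 0.0852
finger_force: 0.0
clock: 3.25
position: [0.5373, -0.3264, 0.1601]
tool_rot: [-3.141, -0.002, 2.392]
force: [-0.7, 0.3, -0.1]
grip_width: 0.0512
finger_force: 0.0
before turn dx -0.16 dy -0.10 dz 10.01 cm
after turn dx -0.16 dy -0.10 dz 10.01 cm
wz 0.001 t 3.25
```

View pics/s1.png

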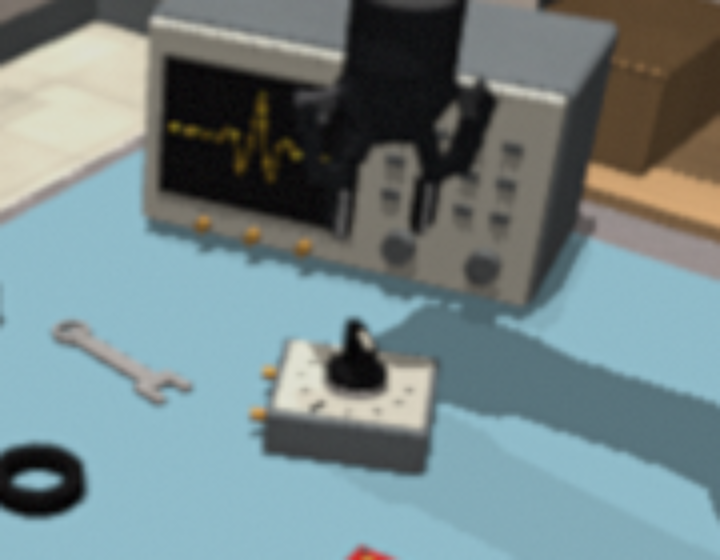

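The gripper stands above the dial with its fingers straddling the bar (bar at 355,335 and fingers at 343 and 420 in the crop). Descending to grip it.

```bash
python3 -m handwheel '[{"dx":-0.16,"dy":-0.1,"dz":3,"wx":0,"wy":0,"wz":0,"claw":60},{"dx":0,"dy":0,"dz":3,"wx":0,"wy":0,"wz":0,"claw":60},{"dx":0,"dy":0,"dz":2,"wx":0,"wy":0,"wz":0,"claw":60},{"dx":0,"dy":0,"dz":1.8,"wx":0,"wy":0,"wz":0,"claw":60},{"dx":0,"dy":0,"dz":0,"wx":0,"wy":0,"wz":0,"claw":60}]'
python3 -m handwheel '[{"dx":0,"dy":0,"dz":0,"wx":0,"wy":0,"wz":0,"claw":0},{"dx":0,"dy":0,"dz":0,"wx":0,"wy":0,"wz":0,"claw":0},{"dx":0,"dy":0,"dz":0,"wx":0,"wy":0,"wz":0,"claw":0},{"dx":0,"dy":0,"dz":0,"wx":0,"wy":0,"wz":0,"claw":0},{"dx":0,"dy":0,"dz":0,"wx":0,"wy":0,"wz":0,"claw":0}]' 25
python3 -c "
from h import *
print(monitor.observe()['moment']);go(.5378,-.3282,.062,85.3)"
```

```text
clock: 3.92
position: [0.5382, -0.3281, 0.0626]
tool_rot: [-3.141, -0.001, 2.392]
force: [0.4, 0.3, 0.7]
grip_width: 0.0515
finger_force: 0.0
clock: 4.55
position: [0.5399, -0.3278, 0.0644]
tool_rot: [3.14, 0.002, 2.393]
force: [4.1, 4.4, 4.4]
grip_width: 0.0133
finger_force: 28.6
[ 0.77220244 -0.84501208  0.0035775 ]
before turn dx 0.13 dy -0.17 dz 0.24 cm
after turn dx -0.06 dy -0.21 dz 0.24 cm
wz 0.905 t 4.55
```

```bash
python3 -m handwheel '[{"dx":0,"dy":0,"dz":0,"wx":0,"wy":0,"wz":0.12,"claw":0},{"dx":0,"dy":0,"dz":0,"wx":0,"wy":0,"wz":0.12,"claw":0},{"dx":0,"dy":0,"dz":0,"wx":0,"wy":0,"wz":0.12,"claw":0},{"dx":0,"dy":0,"dz":0,"wx":0,"wy":0,"wz":0.12,"claw":0},{"dx":0,"dy":0,"dz":0,"wx":0,"wy":0,"wz":0.12,"claw":0},{"dx":0,"dy":0,"dz":0,"wx":0,"wy":0,"wz":0.12,"claw":0},{"dx":0,"dy":0,"dz":0,"wx":0,"wy":0,"wz":0.12,"claw":0},{"dx":0,"dy":0,"dz":0,"wx":0,"wy":0,"wz":0.065,"claw":0}]'
python3 -m handwheel '[{"dx":0,"dy":0,"dz":0,"wx":0,"wy":0,"wz":0,"claw":0},{"dx":0,"dy":0,"dz":0,"wx":0,"wy":0,"wz":0,"claw":0}]'
python3 -c "
from h import *
print(monitor.observe()['moment']);go(.5378,-.3282,.062,85.3)"
```

```text
clock: 5.55
position: [0.5375, -0.3287, 0.0644]
tool_rot: [-3.14, 0.001, 1.484]
force: [-11.4, 1.8, 16.2]
grip_width: 0.0135
finger_force: 30.1
clock: 5.8
position: [0.5374, -0.3287, 0.0644]
tool_rot: [-3.14, 0.001, 1.487]
force: [-10.4, 2.1, 16.4]
grip_width: 0.0133
finger_force: 30.1
[ 0.49028662  2.41422299 -0.02676887]
before turn dx 0.05 dy 0.03 dz 0.24 cm
after turn dx 0.05 dy 0.03 dz 0.24 cm
wz -0.002 t 5.8
```

```bash
python3 -m handwheel '[{"dx":0,"dy":0,"dz":0,"wx":0,"wy":0,"wz":0,"claw":60},{"dx":0,"dy":0,"dz":0,"wx":0,"wy":0,"wz":0,"claw":60},{"dx":0,"dy":0,"dz":0,"wx":0,"wy":0,"wz":0,"claw":60},{"dx":0,"dy":0,"dz":-2,"wx":0,"wy":0,"wz":0,"claw":60},{"dx":0,"dy":0,"dz":-3,"wx":0,"wy":0,"wz":0,"claw":80},{"dx":0,"dy":0,"dz":-4,"wx":0,"wy":0,"wz":0,"claw":100},{"dx":0,"dy":0,"dz":-4,"wx":0,"wy":0,"wz":0,"claw":100}]'
python3 -c "
from h import *
go(.4703,-.0124,.19,121.3)"
```

```text
clock: 6.68
position: [0.5386, -0.3282, 0.196]
tool_rot: [3.141, 0.0, 1.488]
force: [-0.0, 0.2, -0.7]
grip_width: 0.0856
finger_force: 0.0
before turn dx 30.91 dy -9.42 dz 0.60 cm
after turn dx 30.53 dy 10.57 dz 0.60 cm
wz -0.629 t 6.675
```

```bash
python3 -m handwheel '[{"dx":3.9,"dy":-1.18,"dz":0,"wx":0,"wy":0,"wz":0,"claw":100},{"dx":3.9,"dy":-1.18,"dz":0,"wx":0,"wy":0,"wz":0,"claw":100},{"dx":3.9,"dy":-1.18,"dz":0,"wx":0,"wy":0,"wz":0,"claw":100},{"dx":3.9,"dy":-1.18,"dz":0,"wx":0,"wy":0,"wz":0,"claw":100},{"dx":3.9,"dy":-1.18,"dz":0,"wx":0,"wy":0,"wz":0,"claw":100},{"dx":3.9,"dy":-1.18,"dz":0,"wx":0,"wy":0,"wz":0,"claw":100},{"dx":3.9,"dy":-1.18,"dz":0,"wx":0,"wy":0,"wz":0,"claw":100},{"dx":3.9,"dy":-1.18,"dz":0,"wx":0,"wy":0,"wz":0,"claw":100}]'
python3 -m handwheel '[{"dx":0,"dy":0,"dz":1,"wx":0,"wy":0,"wz":-0.157,"claw":100},{"dx":0,"dy":0,"dz":2,"wx":0,"wy":0,"wz":-0.157,"claw":100},{"dx":0,"dy":0,"dz":2,"wx":0,"wy":0,"wz":-0.157,"claw":100},{"dx":0,"dy":0,"dz":2,"wx":0,"wy":0,"wz":-0.157,"claw":100},{"dx":0,"dy":0,"dz":0,"wx":0,"wy":0,"wz":0,"claw":100}]'
python3 - <<'E'
from h import *
go(.4703,-.0124,.010,121.3)
f=optics.grab_frame('top'); s=optics.grab_frame('side'); c=(.5378,-.3282)
k=proj(s,[.4703,-.0124,.06])[0].astype(int)
a=cv2.resize(s['frame'][k[1]-55:k[1]+55,k[0]-55:k[0]+55],(390,390),interpolation=cv2.INTER_CUBIC)
o=ortho(f,c,.084,.06,390)
q=lambda w:(int(195-(w[1]-c[1])/.12*390),int(195-(w[0]-c[0])/.12*390))
cv2.imwrite('pics/d2.png',np.hstack([o,a]))
E
```

```text
clock: 7.68
position: [0.4702, -0.0082, 0.1946]
tool_rot: [3.14, 0.0, 1.488]
force: [1.5, 0.9, 0.5]
grip_width: 0.0855
finger_force: 0.0
clock: 8.3
position: [0.4699, -0.0096, 0.1234]
tool_rot: [-3.141, -0.001, 2.115]
force: [-0.1, 0.2, 1.0]
grip_width: 0.0855
finger_force: 0.0
before turn dx -0.25 dy -0.11 dz 11.34 cm
after turn dx -0.25 dy -0.11 dz 11.34 cm
wz -0.002 t 8.3
```

View pics/d2.png

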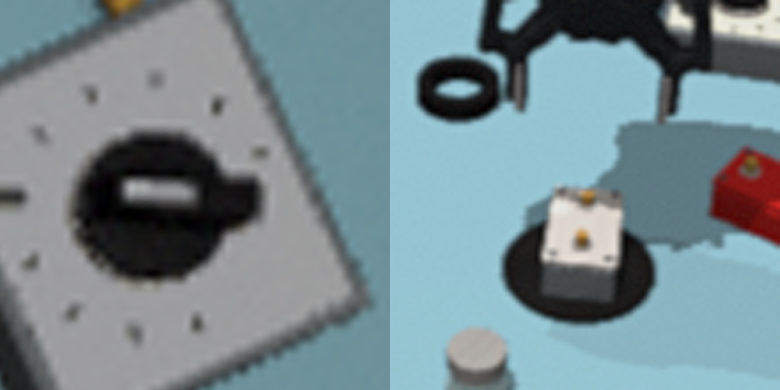

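The pointer in the left crop runs from (200,195) to (122,188) towards the long mark at (10,197), so the dial is set to within about a degree. In the right crop the open gripper hovers above unit_2. Gripping and lifting it.

```bash
python3 -m handwheel '[{"dx":-0.25,"dy":-0.11,"dz":3,"wx":0,"wy":0,"wz":0,"claw":100},{"dx":0,"dy":0,"dz":3,"wx":0,"wy":0,"wz":0,"claw":100},{"dx":0,"dy":0,"dz":3,"wx":0,"wy":0,"wz":0,"claw":100},{"dx":0,"dy":0,"dz":1.5,"wx":0,"wy":0,"wz":0,"claw":100},{"dx":0,"dy":0,"dz":0.9,"wx":0,"wy":0,"wz":0,"claw":100},{"dx":0,"dy":0,"dz":0,"wx":0,"wy":0,"wz":0,"claw":100},{"dx":0,"dy":0,"dz":0,"wx":0,"wy":0,"wz":0,"claw":100}]'
python3 -m handwheel '[{"dx":0,"dy":0,"dz":0,"wx":0,"wy":0,"wz":0,"claw":0},{"dx":0,"dy":0,"dz":0,"wx":0,"wy":0,"wz":0,"claw":0},{"dx":0,"dy":0,"dz":0,"wx":0,"wy":0,"wz":0,"claw":0},{"dx":0,"dy":0,"dz":0,"wx":0,"wy":0,"wz":0,"claw":0},{"dx":0,"dy":0,"dz":0,"wx":0,"wy":0,"wz":0,"claw":0}]' 30
```

```text
clock: 9.28
position: [0.4711, -0.0123, 0.01]
tool_rot: [3.141, 0.001, 2.115]
force: [-0.3, 1.1, -0.4]
grip_width: 0.0855
finger_force: 0.0
clock: 9.9
position: [0.4709, -0.0123, 0.0097]
tool_rot: [3.141, 0.0, 2.116]
force: [-1.1, -0.3, 9.5]
grip_width: 0.0496
finger_force: 30.4
```

```bash
python3 -m handwheel '[{"dx":0,"dy":0,"dz":-0.5,"wx":0,"wy":0,"wz":0,"claw":0},{"dx":0,"dy":0,"dz":-1,"wx":0,"wy":0,"wz":0,"claw":0},{"dx":0,"dy":0,"dz":-1,"wx":0,"wy":0,"wz":0,"claw":0},{"dx":0,"dy":0,"dz":-1,"wx":0,"wy":0,"wz":0,"claw":0},{"dx":0,"dy":0,"dz":-1,"wx":0,"wy":0,"wz":0,"claw":0},{"dx":0,"dy":0,"dz":-0.5,"wx":0,"wy":0,"wz":0,"claw":0},{"dx":0,"dy":0,"dz":0,"wx":0,"wy":0,"wz":0,"claw":0},{"dx":0,"dy":0,"dz":0,"wx":0,"wy":0,"wz":0,"claw":0}]'
python3 - <<'E'
from h import *
F=[];T=[]
for i in range(14):
    optics.grab_frame('top'); s=monitor.observe(); F.append(s['force'][2]); T.append(s['joint_efforts'])
print(np.mean(F),np.std(F),np.mean(T,0).round(3),s['position'],s['qpos'])
E
```

```text
clock: 10.9
position: [0.4705, -0.0123, 0.0591]
tool_rot: [-3.141, -0.0, 2.116]
force: [-0.9, -0.1, -4.6]
grip_width: 0.0497
finger_force: 32.7
-3.6202482709743835 0.42180627954385214 [ 1.6000e-02 -8.1790e+01 -6.0040e+00 -2.0202e+01  8.0000e-03  1.0000e-03
 -1.0000e-03] [ 0.47064686 -0.01224931  0.05929971] [ 0.22437415  0.59486359 -0.42380684  2.1094589   0.47427795  0.52893282
 -0.0054627 ]
```

```bash
python3 -m handwheel '[{"dx":0,"dy":0,"dz":1.5,"wx":0,"wy":0,"wz":0,"claw":0},{"dx":0,"dy":0,"dz":1.5,"wx":0,"wy":0,"wz":0,"claw":0},{"dx":0,"dy":0,"dz":1.2,"wx":0,"wy":0,"wz":0,"claw":0},{"dx":0,"dy":0,"dz":0.5,"wx":0,"wy":0,"wz":0,"claw":0},{"dx":0,"dy":0,"dz":0.2,"wx":0,"wy":0,"wz":0,"claw":0},{"dx":0,"dy":0,"dz":0.1,"wx":0,"wy":0,"wz":0,"claw":0},{"dx":0,"dy":0,"dz":0,"wx":0,"wy":0,"wz":0,"claw":0},{"dx":0,"dy":0,"dz":0,"wx":0,"wy":0,"wz":0,"claw":0}]'
python3 -m handwheel '[{"dx":0,"dy":0,"dz":0,"wx":0,"wy":0,"wz":0,"claw":100},{"dx":0,"dy":0,"dz":0,"wx":0,"wy":0,"wz":0,"claw":100},{"dx":0,"dy":0,"dz":0,"wx":0,"wy":0,"wz":0,"claw":100},{"dx":0,"dy":0,"dz":0,"wx":0,"wy":0,"wz":0,"claw":100},{"dx":0,"dy":0,"dz":-3,"wx":0,"wy":0,"wz":0,"claw":100},{"dx":0,"dy":0,"dz":-4,"wx":0,"wy":0,"wz":0,"claw":100},{"dx":0,"dy":0,"dz":-4,"wx":0,"wy":0,"wz":0,"claw":100},{"dx":0,"dy":0,"dz":0,"wx":0,"wy":0,"wz":0,"claw":100}]'
python3 -c "
from h import *
F=[]
for i in range(10): optics.grab_frame('top'); F.append(monitor.observe()['force'][2])
print(np.mean(F))
go(.5366,.2894,.12,141.8)"
```

```text
clock: 12.6
position: [0.4708, -0.0122, 0.0098]
tool_rot: [3.141, 0.0, 2.116]
force: [-4.0, 1.5, 6.6]
grip_width: 0.0497
finger_force: 34.1
clock: 13.6
position: [0.472, -0.0124, 0.1216]
tool_rot: [3.138, 0.002, 2.115]
force: [-0.2, 0.4, -1.0]
grip_width: 0.0853
finger_force: 0.0
-0.23263951976613387
before turn dx 22.35 dy 21.29 dz -0.11 cm
after turn dx 13.45 dy 27.78 dz -0.11 cm
wz -0.359 t 14.1
```

```bash
python3 -m handwheel '[{"dx":2.8,"dy":2.66,"dz":0,"wx":0,"wy":0,"wz":0,"claw":100},{"dx":2.8,"dy":2.66,"dz":0,"wx":0,"wy":0,"wz":0,"claw":100},{"dx":2.8,"dy":2.66,"dz":0,"wx":0,"wy":0,"wz":0,"claw":100},{"dx":2.8,"dy":2.66,"dz":0,"wx":0,"wy":0,"wz":0,"claw":100},{"dx":2.8,"dy":2.66,"dz":0,"wx":0,"wy":0,"wz":0,"claw":100},{"dx":2.8,"dy":2.66,"dz":0,"wx":0,"wy":0,"wz":0,"claw":100},{"dx":2.8,"dy":2.66,"dz":0,"wx":0,"wy":0,"wz":0,"claw":100},{"dx":2.8,"dy":2.66,"dz":0,"wx":0,"wy":0,"wz":0,"claw":100}]'
python3 -m handwheel '[{"dx":0,"dy":0,"dz":0,"wx":0,"wy":0,"wz":-0.12,"claw":100},{"dx":0,"dy":0,"dz":0,"wx":0,"wy":0,"wz":-0.12,"claw":100},{"dx":0,"dy":0,"dz":0,"wx":0,"wy":0,"wz":-0.12,"claw":100},{"dx":0,"dy":0,"dz":0,"wx":0,"wy":0,"wz":0,"claw":100}]'
python3 - <<'E'
from h import *
go(.5366,.2894,.010,141.8)
s=optics.grab_frame('side')
im=[]
for X in ([.5366,.2894,.06],[.4703,-.0124,.06]):
    k=proj(s,X)[0].astype(int)
    im.append(cv2.resize(s['frame'][k[1]-55:k[1]+55,k[0]-55:k[0]+55],(390,390),interpolation=cv2.INTER_CUBIC))
cv2.imwrite('pics/d3.png',np.hstack(im))
E
```

```text
clock: 15.1
position: [0.5366, 0.2909, 0.119]
tool_rot: [-3.141, 0.0, 2.116]
force: [0.2, 0.1, 0.1]
grip_width: 0.0854
finger_force: 0.0
clock: 15.6
position: [0.5364, 0.2895, 0.1189]
tool_rot: [-3.141, -0.001, 2.475]
force: [0.5, -0.1, -0.2]
grip_width: 0.0852
finger_force: 0.0
before turn dx -0.02 dy 0.00 dz 10.89 cm
after turn dx -0.02 dy 0.00 dz 10.89 cm
wz 0.000 t 15.6
```

View pics/d3.png

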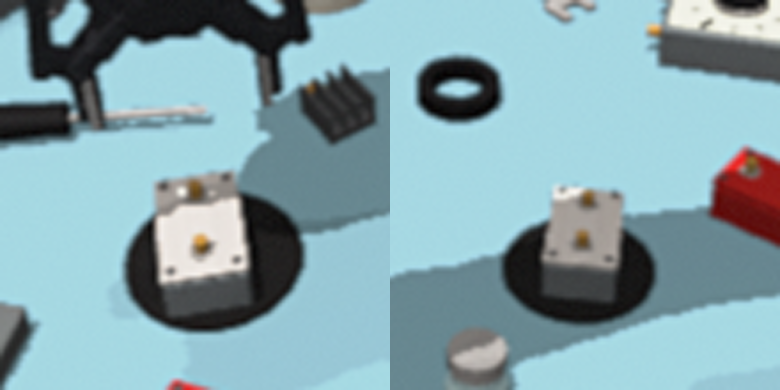

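Unit_2 (right crop, 583,240) stands upright back on its pad. Unit_1 (left crop, 203,245) lies under the open gripper and the surroundings are clear.

```bash
python3 -m handwheel '[{"dx":0,"dy":0,"dz":3,"wx":0,"wy":0,"wz":0,"claw":100},{"dx":0,"dy":0,"dz":3,"wx":0,"wy":0,"wz":0,"claw":100},{"dx":0,"dy":0,"dz":2.7,"wx":0,"wy":0,"wz":0,"claw":100},{"dx":0,"dy":0,"dz":1.3,"wx":0,"wy":0,"wz":0,"claw":100},{"dx":0,"dy":0,"dz":0.9,"wx":0,"wy":0,"wz":0,"claw":100},{"dx":0,"dy":0,"dz":0,"wx":0,"wy":0,"wz":0,"claw":100},{"dx":0,"dy":0,"dz":0,"wx":0,"wy":0,"wz":0,"claw":100}]'
python3 -m handwheel '[{"dx":0,"dy":0,"dz":0,"wx":0,"wy":0,"wz":0,"claw":0},{"dx":0,"dy":0,"dz":0,"wx":0,"wy":0,"wz":0,"claw":0},{"dx":0,"dy":0,"dz":0,"wx":0,"wy":0,"wz":0,"claw":0},{"dx":0,"dy":0,"dz":0,"wx":0,"wy":0,"wz":0,"claw":0},{"dx":0,"dy":0,"dz":0,"wx":0,"wy":0,"wz":0,"claw":0}]' 30
python3 -m handwheel '[{"dx":0,"dy":0,"dz":-0.5,"wx":0,"wy":0,"wz":0,"claw":0},{"dx":0,"dy":0,"dz":-1,"wx":0,"wy":0,"wz":0,"claw":0},{"dx":0,"dy":0,"dz":-1,"wx":0,"wy":0,"wz":0,"claw":0},{"dx":0,"dy":0,"dz":-1,"wx":0,"wy":0,"wz":0,"claw":0},{"dx":0,"dy":0,"dz":-1,"wx":0,"wy":0,"wz":0,"claw":0},{"dx":0,"dy":0,"dz":-0.5,"wx":0,"wy":0,"wz":0,"claw":0},{"dx":0,"dy":0,"dz":0,"wx":0,"wy":0,"wz":0,"claw":0},{"dx":0,"dy":0,"dz":0,"wx":0,"wy":0,"wz":0,"claw":0}]'
python3 -c "
from h import *
F=[]
for i in range(14): optics.grab_frame('top'); F.append(monitor.observe()['force'][2])
print(np.mean(F),np.std(F))"
```

```text
clock: 16.52
position: [0.5369, 0.2899, 0.0111]
tool_rot: [3.141, 0.0, 2.475]
force: [-0.6, 0.6, 0.7]
grip_width: 0.0856
finger_force: 0.0
clock: 17.15
position: [0.5368, 0.2898, 0.0108]
tool_rot: [3.141, 0.0, 2.476]
force: [-0.7, -0.9, 5.3]
grip_width: 0.0495
finger_force: 31.3
clock: 18.15
position: [0.5363, 0.2895, 0.06]
tool_rot: [-3.141, -0.0, 2.476]
force: [-0.3, -0.2, -2.1]
grip_width: 0.0498
finger_force: 31.8
-1.676448995608641 0.22653034267501043
```

Unit_1 reads about 1.6 N and unit_2 about 3.5 N, so unit_2 is the heavier. Putting unit_1 back.

```bash
python3 -m handwheel '[{"dx":0,"dy":0,"dz":1.5,"wx":0,"wy":0,"wz":0,"claw":0},{"dx":0,"dy":0,"dz":1.5,"wx":0,"wy":0,"wz":0,"claw":0},{"dx":0,"dy":0,"dz":1.2,"wx":0,"wy":0,"wz":0,"claw":0},{"dx":0,"dy":0,"dz":0.5,"wx":0,"wy":0,"wz":0,"claw":0},{"dx":0,"dy":0,"dz":0.2,"wx":0,"wy":0,"wz":0,"claw":0},{"dx":0,"dy":0,"dz":0.1,"wx":0,"wy":0,"wz":0,"claw":0},{"dx":0,"dy":0,"dz":0,"wx":0,"wy":0,"wz":0,"claw":0},{"dx":0,"dy":0,"dz":0,"wx":0,"wy":0,"wz":0,"claw":0}]'
python3 -m handwheel '[{"dx":0,"dy":0,"dz":0,"wx":0,"wy":0,"wz":0,"claw":100},{"dx":0,"dy":0,"dz":0,"wx":0,"wy":0,"wz":0,"claw":100},{"dx":0,"dy":0,"dz":0,"wx":0,"wy":0,"wz":0,"claw":100},{"dx":0,"dy":0,"dz":0,"wx":0,"wy":0,"wz":0,"claw":100},{"dx":0,"dy":0,"dz":-3,"wx":0,"wy":0,"wz":0,"claw":100},{"dx":0,"dy":0,"dz":-4,"wx":0,"wy":0,"wz":0,"claw":100},{"dx":0,"dy":0,"dz":-4,"wx":0,"wy":0,"wz":0,"claw":100},{"dx":0,"dy":0,"dz":0,"wx":0,"wy":0,"wz":0,"claw":100}]'
python3 -c "
from h import *
go(.4708,-.0122,.12,121.2)"
```

```text
clock: 19.85
position: [0.5367, 0.2898, 0.0108]
tool_rot: [3.141, 0.0, 2.476]
force: [-2.1, 0.4, 5.9]
grip_width: 0.0496
finger_force: 32.6
clock: 20.85
position: [0.5377, 0.2904, 0.1232]
tool_rot: [3.137, 0.002, 2.475]
force: [-0.3, -0.9, 0.2]
grip_width: 0.0857
finger_force: 0.0
before turn dx -13.44 dy -27.93 dz 0.32 cm
after turn dx -22.42 dy -21.40 dz 0.32 cm
wz 0.360 t 20.85
```

```bash
python3 -m handwheel '[{"dx":-1.68,"dy":-3.49,"dz":0,"wx":0,"wy":0,"wz":0,"claw":100},{"dx":-1.68,"dy":-3.49,"dz":0,"wx":0,"wy":0,"wz":0,"claw":100},{"dx":-1.68,"dy":-3.49,"dz":0,"wx":0,"wy":0,"wz":0,"claw":100},{"dx":-1.68,"dy":-3.49,"dz":0,"wx":0,"wy":0,"wz":0,"claw":100},{"dx":-1.68,"dy":-3.49,"dz":0,"wx":0,"wy":0,"wz":0,"claw":100},{"dx":-1.68,"dy":-3.49,"dz":0,"wx":0,"wy":0,"wz":0,"claw":100},{"dx":-1.68,"dy":-3.49,"dz":0,"wx":0,"wy":0,"wz":0,"claw":100},{"dx":-1.68,"dy":-3.49,"dz":0,"wx":0,"wy":0,"wz":0,"claw":100}]'
python3 -m handwheel '[{"dx":0,"dy":0,"dz":0,"wx":0,"wy":0,"wz":0.12,"claw":100},{"dx":0,"dy":0,"dz":0,"wx":0,"wy":0,"wz":0.12,"claw":100},{"dx":0,"dy":0,"dz":0,"wx":0,"wy":0,"wz":0.12,"claw":100},{"dx":0,"dy":0,"dz":0,"wx":0,"wy":0,"wz":0,"claw":100}]'
python3 -c "
from h import *
go(.4708,-.0122,.010,121.2)"
```

```text
clock: 21.85
position: [0.4691, -0.0142, 0.1198]
tool_rot: [-3.141, -0.001, 2.476]
force: [1.1, 0.0, -0.6]
grip_width: 0.0852
finger_force: 0.0
clock: 22.35
position: [0.4695, -0.0129, 0.1199]
tool_rot: [-3.141, -0.0, 2.117]
force: [0.3, 0.3, -0.2]
grip_width: 0.0854
finger_force: 0.0
before turn dx -0.01 dy 0.15 dz 10.99 cm
after turn dx -0.01 dy 0.15 dz 10.99 cm
wz 0.001 t 22.35
```

```bash
python3 -m handwheel '[{"dx":0,"dy":0.12,"dz":3,"wx":0,"wy":0,"wz":0,"claw":100},{"dx":0,"dy":0,"dz":3,"wx":0,"wy":0,"wz":0,"claw":100},{"dx":0,"dy":0,"dz":2.7,"wx":0,"wy":0,"wz":0,"claw":100},{"dx":0,"dy":0,"dz":1.4,"wx":0,"wy":0,"wz":0,"claw":100},{"dx":0,"dy":0,"dz":0.9,"wx":0,"wy":0,"wz":0,"claw":100},{"dx":0,"dy":0,"dz":0,"wx":0,"wy":0,"wz":0,"claw":100},{"dx":0,"dy":0,"dz":0,"wx":0,"wy":0,"wz":0,"claw":100}]'
python3 -m handwheel '[{"dx":0,"dy":0,"dz":0,"wx":0,"wy":0,"wz":0,"claw":0},{"dx":0,"dy":0,"dz":0,"wx":0,"wy":0,"wz":0,"claw":0},{"dx":0,"dy":0,"dz":0,"wx":0,"wy":0,"wz":0,"claw":0},{"dx":0,"dy":0,"dz":0,"wx":0,"wy":0,"wz":0,"claw":0},{"dx":0,"dy":0,"dz":0,"wx":0,"wy":0,"wz":0,"claw":0}]' 35
python3 -m handwheel '[{"dx":0,"dy":0,"dz":-0.5,"wx":0,"wy":0,"wz":0,"claw":0},{"dx":0,"dy":0,"dz":-1.5,"wx":0,"wy":0,"wz":0,"claw":0},{"dx":0,"dy":0,"dz":-2,"wx":0,"wy":0,"wz":0,"claw":0},{"dx":0,"dy":0,"dz":-2,"wx":0,"wy":0,"wz":0,"claw":0},{"dx":0,"dy":0,"dz":-1.5,"wx":0,"wy":0,"wz":0,"claw":0},{"dx":0,"dy":0,"dz":-0.5,"wx":0,"wy":0,"wz":0,"claw":0},{"dx":0,"dy":0,"dz":0,"wx":0,"wy":0,"wz":0,"claw":0},{"dx":0,"dy":0,"dz":0,"wx":0,"wy":0,"wz":0,"claw":0}]'
python3 -c "
from h import *
go(.6763,.042,.0765,121.2)"
```

```text
clock: 23.22
position: [0.4712, -0.0123, 0.0109]
tool_rot: [3.141, 0.0, 2.116]
force: [-0.5, -0.6, -0.0]
grip_width: 0.0856
finger_force: 0.0
clock: 23.85
position: [0.4709, -0.0124, 0.0107]
tool_rot: [3.141, 0.001, 2.116]
force: [-2.7, -0.4, 9.1]
grip_width: 0.0497
finger_force: 35.4
clock: 24.85
position: [0.4705, -0.0123, 0.0898]
tool_rot: [-3.141, -0.0, 2.116]
force: [-0.4, 0.9, -3.4]
grip_width: 0.0498
finger_force: 38.1
before turn dx -6.02 dy 20.42 dz 1.33 cm
after turn dx -6.02 dy 20.42 dz 1.33 cm
wz 0.000 t 24.85
```

```bash
python3 -m handwheel '[{"dx":-0.5,"dy":1.8,"dz":0,"wx":0,"wy":0,"wz":0,"claw":0},{"dx":-0.9,"dy":3,"dz":0,"wx":0,"wy":0,"wz":0,"claw":0},{"dx":-0.9,"dy":3,"dz":0,"wx":0,"wy":0,"wz":0,"claw":0},{"dx":-0.9,"dy":3,"dz":0,"wx":0,"wy":0,"wz":0,"claw":0},{"dx":-0.9,"dy":3,"dz":0,"wx":0,"wy":0,"wz":0,"claw":0},{"dx":-0.9,"dy":3,"dz":0,"wx":0,"wy":0,"wz":0,"claw":0},{"dx":-0.7,"dy":2.2,"dz":0,"wx":0,"wy":0,"wz":0,"claw":0},{"dx":-0.3,"dy":1.4,"dz":0,"wx":0,"wy":0,"wz":0,"claw":0}]'
python3 -m handwheel '[{"dx":0,"dy":0,"dz":0.7,"wx":0,"wy":0,"wz":0,"claw":0},{"dx":0,"dy":0,"dz":0.6,"wx":0,"wy":0,"wz":0,"claw":0},{"dx":0,"dy":0,"dz":0,"wx":0,"wy":0,"wz":0,"claw":0},{"dx":0,"dy":0,"dz":0,"wx":0,"wy":0,"wz":0,"claw":0}]'
python3 - <<'E'
from h import *
go(.6763,.042,.0765,121.2); print(monitor.observe()['tool_rot'])
s=optics.grab_frame('side');t=optics.grab_frame('top')
k=proj(s,[.6763,.042,.07])[0].astype(int)
a=cv2.resize(s['frame'][k[1]-55:k[1]+55,k[0]-55:k[0]+55],(390,390),interpolation=cv2.INTER_CUBIC)
b=cv2.resize(t['frame'][110:310,130:470],(390,230))
b=np.vstack([b,np.zeros((160,390,3),np.uint8)])
cv2.imwrite('pics/fin.png',np.hstack([a,b]))
E
```

```text
clock: 25.85
position: [0.6767, 0.0425, 0.089]
tool_rot: [-3.14, -0.001, 2.116]
force: [0.2, 0.5, -3.6]
grip_width: 0.0493
finger_force: 38.0
clock: 26.35
position: [0.6762, 0.0419, 0.0774]
tool_rot: [-3.142, 0.0, 2.116]
force: [-0.7, 0.0, -3.6]
grip_width: 0.0496
finger_force: 37.9
before turn dx -0.00 dy 0.02 dz 0.09 cm
after turn dx -0.00 dy 0.02 dz 0.09 cm
wz 0.000 t 26.35
[-3.14152231e+00  8.90252860e-05  2.11564700e+00]
```

View pics/fin.png

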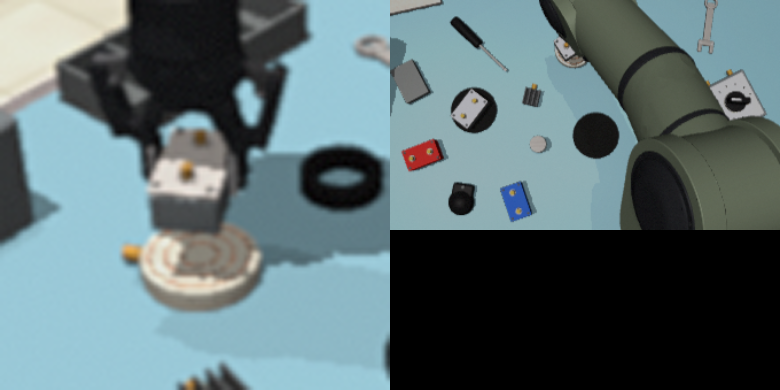

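The left crop shows the box (190,190) held level over the antenna (200,260). The right crop shows unit_1 upright on its pad (473,110) and nothing else moved. The underside works out at about 51 mm above the antenna's top.

```bash
python3 -c "
from workcell import job_done
print(job_done())"
```

```text
the job is handed in; nothing more can be done
None
```

I set the dial to the long mark, put the lighter box (unit_1, about 1.6 N) back upright on its pad, and handed the job in with the heavier one (unit_2, about 3.5 N) held level about 51 mm above the antenna's centre.

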